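# Pull the flat battery from the run-in logger and shut its bay

### The job

The battery pack in the test logger is flat: squeeze its two side tabs to unlatch it, lift it out of the logger and stand it upright in the shallow tray, set down gently, not dropped, without disturbing the pack that is already there. Then slide the flush dust shutter on top of the logger fully shut over the empty battery bay. Leave the bearing, the socket and the small gear that lie around them where they are.

Things in the scene. Friction and masses are not known exactly. Their poses are not given: they have to be found in the camera images.
- logger: Vibration logger for gearbox test runs: grey die-cast box 210 x 140 mm on a 250 x 170 mm steel base plate, bolted down. Origin: centre of the plate's underside, on the bench. z up; x along its length, from the battery end to the display end. Flat top deck 70 mm above the bench; in it a trough 124 x 68 mm (x -67 to +57 mm), 4 mm deep, in which the shutter slides along x.
- bay_mouth (a point): Centre of the battery bay's opening, in the trough's -x end, at deck height (70 mm above the bench); axes as the logger's. The bay is 38 x 46 mm (x by y), its floor 40 mm below this point; the pack has 1 mm of play on each side. Under the rim, in each of the two y walls, a catch holds a barb of the pack.
- pack_center (a point): Centre (half-way up) of the battery pack latched in the logger: upright black block 36 x 44 x 90 mm (x, y, z), about 0.3 to 0.5 kg, axes as the logger's while latched. Its lower 40 mm sit in the bay, 50 mm stand above the deck. A grey push tab on each flank (+y and -y). Lifted 40 mm it is clear of the bay. Once out it stands on its foot, 45 mm below this point.
- tab_left (a joint): Tab on the pack's +y flank, m pressed in: 0 free, 0.0055 fully; barb clear of its catch from 0.0045. Ribbed finger pad 22 mm wide (x), 22 mm high, 5 mm proud of the flank (54 mm over both pads), its middle 23 mm above pack_center, 28 mm above the deck. Slides straight in, sprung, 2 N at first, 8 N at the end. Both tabs must be kept in while the pack is lifted the first 20 mm.
- tab_right (a joint): The same for the tab on the pack's -y flank. With both pads squeezed level with the flanks between two fingers, the pack (then 44 mm wide) can be lifted and carried in that grip; gripped elsewhere it stays latched. Let go, the tabs spring out again.
- shutter (a joint): Travel of the logger's dust shutter: 0 fully open (parked towards the display), 0.060 m fully shut against its stop, moving along the logger's -x over the bay; starts at 0 to 0.006. It runs stiffly (about 1.5 N) and stays where it is left. The pack, while in the bay, blocks it.
- shutter_top (a point): Centre of the shutter's top face, moving with it: plain grey plate 62 x 66 mm (logger x by y), level with the deck, no handle, low ribs across its middle. It is moved by pressing down on it (about 5 to 15 N) and drawing it along by friction; it does not give downwards.
- tray: Shallow light grey plastic tray for spent packs, 150 x 300 mm (its x by y), 30 mm high, walls and floor 4 mm thick, heavy, does not move. Origin: centre of its underside on the bench, z up. Another pack stands in it near its long middle line (its y between -80 and +80 mm, x within 12 mm), so the end away from that pack is free.
- spare_center (a point): Centre of the other pack, same shape and size (54 mm over its tabs), standing upright and loose in the tray; leave it standing.
- bearing_center (a point): Centre of a ball bearing lying flat on the bench behind the tray, 62 mm across, 18 mm high; a bystander.
- pinion_center (a point): Middle of a small spur gear lying flat on the bench on the robot's side of the tray, 64 mm across, 30 mm high; a bystander.
- socket_center (a point): Centre of an upright wrench socket on the bench just off the logger's battery end, 37 mm across, 40 mm high; a bystander.
Not all that is in view belongs to the job. What is shaped like the part that bears pack_center but yellow is not meant.

How it is judged:
By the outcome, as a careful person would: the job done as asked, in the order asked, and still so for the second after the job is handed in, with the robot touching nothing.
It also fails if it takes over 48 s, if anything falls off the work surface, if the arm or the gripper's body presses on something with over 40 N, if the wrist force passes 120 N, or if a joint passes its speed limit or range.

### The arm

A 7-joint arm with a two-finger parallel gripper is mounted at the origin on the work surface. World frame = base frame: x ahead of the robot, y to its left, z up, the work surface at z = 0. Lengths are in m, angles in rad, forces in N, time in s.
With the tool pointing down it reaches from about 0.425 to 0.925 m from the base axis. Payload 6.8 kg.
Tool frame: the origin (TCP) lies at the very end of the fingers, on their centre line; the grasp point (between the pads) lies 19 mm behind it; z points along the fingers, y is the direction in which the jaws open and shut (so a half turn about z gives the same grasp; the last joint's range is limited). The gripper opens to 88 mm and grips with 3 to 60 N. Pads are 20 mm wide; open, the fingers measure 115 mm over their backs; the gripper's body (75 mm by 178 mm) begins 61 mm behind the grasp point.
Start: joints at [-1.267, 0.477, 0.022, 1.555, -0.011, 1.109, -0.083], TCP at [0.27, 0.619, 0.194] pointing down, gripper open.
Joint ranges: [-2.96, 2.96], [-0.34, 2.1], [-1.41, 1.46], [0.24, 2.44], [-1.37, 4.51], [0.17, 1.92], [-2.96, 2.96]. Speed limits (rad/s): [2.39, 2.39, 3.14, 3.14, 3.14, 3.14, 3.14].

### API

Orientations are given as a unit quaternion [x, y, z, w].
In Python, from bench import manip gives the robot as it stands.
- The arm moves only by the shell command python3 -m inch 'ROWS' [OPENING] [FORCE]. ROWS is JSON, a list of rows, each an object with "slide": the shift along the world's x, y, z each as a share of 2.5 cm, from -1 to 1, a list of three; "yaw": the turn about the world's z as a share of 0.1 rad, from -1 to 1. In form: [{"slide": [tx, ty, tz], "yaw": yaw}, ...]. A call has 1 to 8 rows; each row shifts and turns the commanded pose from where the row before left it; what a row does not reach is not made up. A row lasts 1/10 s, in which the tool goes at most 50 mm and 8.59 degrees, less where a joint would pass 70% of its speed; a pose out of reach is approached as far as the arm can. A call with a number of a shift or a turn outside -1 to 1 is refused whole. A call with a gripper value outside its range is refused whole. OPENING is the closure, from 0 (fully open) to 1 (shut), set as the call begins (- or left out, the last holds). The fingers move at their own pace and stop on an object; FORCE is the grip in N (left out, the last holds). Time passes only in rows, so rows that do not move let the fingers close. It gives the time, the measured TCP pose, the force and the opening at its end, in the units of the state.
- manip.get_state(): the state, without advancing time (a new reading comes with each control period).
- manip.get_image(name): name is "side" or "top"; returns the picture (384x512x3 uint8, blue, green, red); there is no depth.
- manip.camera_info(name): a dict with "fx", "fy", "cx", "cy" (pixels), "k1" (the pictures are not rectified: a ray, as slopes to the right and down, at radius r is drawn at 1 + k1 r^2 times it, then the intrinsics apply), "position" and "rotation" of the camera in the world. Camera axes: x right, y up, looking along -z (the intrinsics and any distortion apply to the point x, -y, -z); pixel columns grow to the right and rows downward; lengths in m; the calibration is good to about 2 mm. A picture is of the moment at which its call begins. camera_info takes no time and is no camera call.
- manip.finish_job(): hands the job in, once; it reports no verdict.
Trained networks look in the newest picture that a camera, given by its name, has taken for a name from the list of things; names that differ only in an ending like _2 or _b are one class to them, and where a whole thing is asked for, a point or a joint stands for the part that bears it (a point fixed in the world has none). Each returns a list of dicts, best first, with "score" (0 to 1); they miss things now and then, are a little off and sometimes report something else, mostly with a low value. They report only what shows in the picture. A call takes as long as a camera call. They do not tell look-alikes from the thing itself.
- manip.spot_in(thing, camera): "rect" ([centre column, centre row, width, height] in pixels, round what is visible of it).
- manip.trace(thing, camera): "pixels" (384x512 bool, what is visible of it) and "rect" ([centre column, centre row, width, height] in pixels, round what is visible of it).
The state is a dict: "t": time; "qpos": joint angles; "qd": joint speeds; "joint_torque": joint torques, N m; "ee_pos": TCP position; "ee_rot": TCP orientation; "contact_force": force on the tool from outside, world axes, zero at the start; "ft_torque": the same for the moment, N m; "opening": finger opening in m.
Only numpy, scipy, OpenCV 4.12 (cv2) and the standard library are available. Lean on these libraries where they do the work, as an engineer would, in place of code of your own. Each camera call takes 0.05 s, during which the arm holds its last target. There are 200 camera calls.

## Working session

There is one attempt and no reset: what is moved stays moved. The work goes in short steps, Python scripts to look and compute and a shell command to move; the robot and the scene stay as the last step left them, time stands still between calls to the robot, and variables do not carry over. Pictures are saved under pics/ and viewed, about 8 in all and at most 12, crops included, and the job is handed in when it is done.

```bash
ls; mkdir -p pics; cat > h.py <<'E'
import numpy as np, cv2
from bench import manip
def ray(cam,u,v):
    c=manip.camera_info(cam); K=np.array([[c['fx'],0,c['cx']],[0,c['fy'],c['cy']],[0,0,1.]])
    p=cv2.undistortPoints(np.array([[[u,v]]],float),K,np.array([c['k1'],0,0,0]))[0,0]
    R=np.array(c['rotation']).reshape(3,3)
    return np.array(c['position']),R@np.array([p[0],-p[1],-1.])
def atz(cam,u,v,z):
    o,d=ray(cam,u,v); return o+d*(z-o[2])/d[2]
def proj(cam,P):
    c=manip.camera_info(cam); R=np.array(c['rotation']).reshape(3,3)
    q=(np.atleast_2d(P)-c['position'])@R; x=q[:,0]/-q[:,2]; y=-q[:,1]/-q[:,2]
    s=1+c['k1']*(x*x+y*y); return np.c_[c['fx']*x*s+c['cx'],c['fy']*y*s+c['cy']]
E
python3 - <<'E'
from h import *
ims=[]
for c in("top","side"):
    im=manip.get_image(c); cv2.imwrite(f"pics/{c}0.png",im); i=manip.camera_info(c); print(c,i)
    for t in("logger","pack_center","shutter_top","tray","spare_center","tab_left","bearing_center","pinion_center","socket_center"):
        for r in manip.spot_in(t,c)[:4]: print(t,np.round(r['rect'],1),round(r['score'],2))
print(manip.get_state())
E
```

```text
pics
top {'fx': 446.6775609375661, 'fy': 446.6775609375661, 'cx': 253.45918195233097, 'cy': 193.63499310907022, 'k1': 0.04849664834451154, 'position': array([0.35981423, 0.05537879, 1.30615871]), 'rotation': array([-0.04285454,  0.04030811,  0.70791092, -0.7038472 ])}
logger [207.4 191.9  76.4  96.9] 0.97
pack_center [197.6 197.8  25.   18.9] 0.79
pack_center [141.6 192.8  27.9  17.3] 0.61
shutter_top [206.1 179.8  25.9  24.9] 0.98
tray [342.  197.1 108.2  61.8] 0.93
spare_center [345.6 198.2  21.9  18.2] 0.55
tab_left [151.1 191.8   6.5   7.3] 0.45
bearing_center [333.8 158.2  20.9  20.7] 0.65
pinion_center [338.4 242.1  21.5  27.4] 0.64
side {'fx': 365.7881817319193, 'fy': 365.7881817319193, 'cx': 255.56540128970624, 'cy': 192.08594762530817, 'k1': -0.023465857030110043, 'position': array([ 0.35224742, -0.49584402,  0.5788503 ]), 'rotation': array([ 0.40442836, -0.05611162, -0.14206234,  0.90172472])}
logger [242.8 166.2 109.9  65.7] 0.61
pack_center [225.3 144.6  16.4  31.5] 0.94
pack_center [217.8 121.9  23.1  31.2] 0.62
shutter_top [246.8 155.5  26.2  19.6] 0.59
tray [299.4 306.
[... 240 characters left out ...]
't': 1.0, 'qpos': array([-1.26709746,  0.47703856,  0.02239527,  1.55539406, -0.01152573,
        1.10930841, -0.08309768]), 'qd': array([-0.00079302, -0.00035081, -0.00070217, -0.00042754, -0.0002675 ,
        0.00158027,  0.00030815]), 'joint_torque': array([ 4.86302429e-05, -5.82742167e+01,  1.53289016e+00, -2.72945112e+01,
       -5.44068462e-02,  9.77011572e-03,  5.21568393e-05]), 'ee_pos': array([0.2701629 , 0.61859095, 0.19434044]), 'ee_rot': array([ 2.04460392e-01,  9.78874838e-01, -7.51346695e-06, -1.99570960e-05]), 'contact_force': array([ 0.82378946, -0.50333147,  0.659571  ]), 'ft_torque': array([-2.52070064e-02,  2.52331669e-04, -8.42466379e-05]), 'opening': 0.08762930318252327}
```

```bash
sed -i "s/np.array(c\['rotation'\]).reshape(3,3)/Rotation.from_quat(c['rotation']).as_matrix()/; 1a from scipy.spatial.transform import Rotation" h.py
python3 - <<'E'
from h import *
t=cv2.imread("pics/top0.png");s=cv2.imread("pics/side0.png")
cv2.imwrite("pics/topc.png",cv2.resize(t[120:280,110:410],None,fx=2.66,fy=2.66,interpolation=2))
cv2.imwrite("pics/sidec.png",cv2.resize(s[90:390,100:400],None,fx=2,fy=2,interpolation=2))
for n,z,u,v in(("logger",.05,207.4,191.9),("tray",.02,342,197.1),("pack",.12,197.6,197.8),("yel?",.1,141.6,192.8),("spare",.09,345.6,198.2),("sh",.07,206,179.8)):
    print(n,atz("top",u,v,z).round(3))
for n,z,u,v in(("tray",.02,299,306),("packtop",.12,225,132),("shut",.07,246.8,155.5),("sock",.02,178.9,175.9)): print(n,atz("side",u,v,z).round(3))
E
```

```text
logger [0.514 0.19  0.05 ]
tray [ 0.5   -0.196  0.02 ]
pack [0.49  0.208 0.12 ]
yel? [0.507 0.363 0.1  ]
spare [ 0.49  -0.192  0.09 ]
sh [0.546 0.192 0.07 ]
tray [ 0.516 -0.198  0.02 ]
packtop [0.497 0.216 0.12 ]
shut [0.537 0.178 0.07 ]
sock [0.375 0.217 0.02 ]
```

View pics/topc.png

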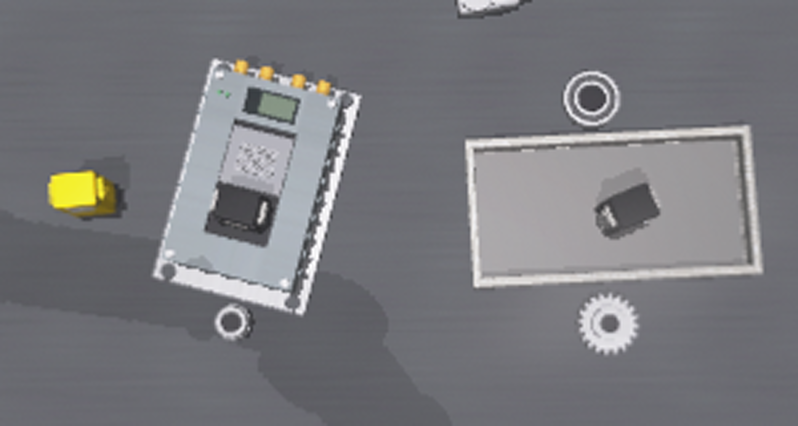

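View pics/sidec.png

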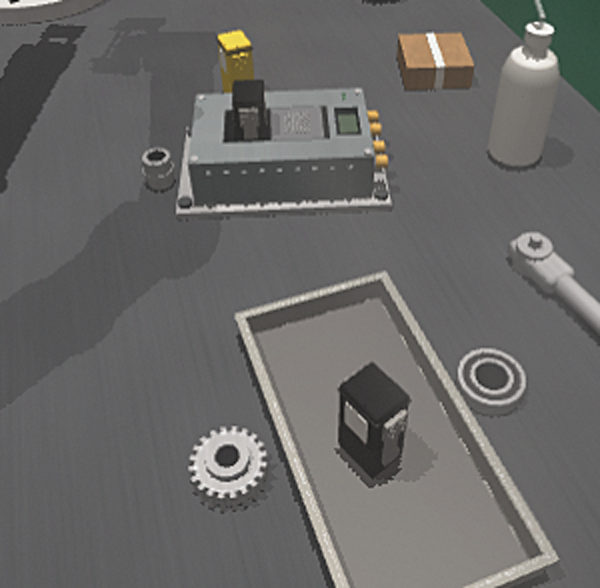

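```bash
cat > fit.py <<'E'
from h import *
from scipy.optimize import minimize
def rect(x0,x1,y0,y1,z,n=40):
    c=[(x0,y0),(x1,y0),(x1,y1),(x0,y1),(x0,y0)]
    return np.vstack([np.c_[np.linspace(a[0],b[0],n),np.linspace(a[1],b[1],n),np.full(n,z)] for a,b in zip(c,c[1:])])
def place(P,x,y,w): return P@Rotation.from_euler('z',w).as_matrix().T+[x,y,0]
class Grad:
    def __init__(s,ims):
        s.g={}
        for c,im in ims.items():
            b=cv2.GaussianBlur(im,(0,0),1.0).astype(np.float32)
            s.g[c]=np.minimum(sum(np.abs(cv2.Sobel(b,cv2.CV_32F,*d)).max(2) for d in((1,0),(0,1))),120)
    def score(s,P,cams):
        return sum(cv2.remap(s.g[c],*[a.astype(np.float32)[:,None] for a in proj(c,P).T],cv2.INTER_LINEAR).mean() for c in cams)
def best(f,x0,step):
    r=None
    for k in range(12):
        st=np.array(x0)+(np.random.default_rng(k).uniform(-1,1,len(x0))*step if k else 0)
        q=minimize(f,st,method='Nelder-Mead',options=dict(initial_simplex=np.vstack([st]+[st+np.eye(len(x0))[i]*step[i] for i in range(len(x0))])))
        if r is None or q.fun<r.fun: r=q
    return r
def draw(im,c,P,col):
    for u,v in proj(c,P): cv2.circle(im,(int(round(u*4)),int(round(v*4))),1,col,-1)
E
cat > f1.py <<'E'
from fit import *
ims={c:cv2.imread(f"pics/{c}0.png") for c in("top","side")}; G=Grad(ims)
deck=rect(-.105,.105,-.07,.07,.07); tr=rect(-.067,.057,-.034,.034,.07)
# single cameras and both, to see spread
res={}
for cams in(("top",),("side",),("top","side")):
    f=lambda p:-(G.score(place(deck,*p),cams)+G.score(place(tr,*p),cams))
    r=best(f,[.516,.192,-.268],[.01,.01,.05]); L=r.x; res[cams]=L
    print(cams,"logger",L.round(4),round(r.fun,1))
    pk=rect(-.018,.018,-.022,.022,.12)
    g=lambda p:-G.score(place(pk+[p[0],p[1],0],*L),cams)
    r=best(g,[-.046,0],[.008,.006]); print("  pack local",r.x.round(4),round(r.fun,1),"world",place(np.array([[*r.x,.12]]),*L).round(4)); P=r.x
    h=lambda p:-G.score(place(pk[:, :]-[0,0,.026],*p),cams)
    r=best(h,[.49,-.192,.35],[.012,.012,.3]); S=r.x; print("  spare(top z.094)",S.round(4),round(r.fun,1))
    t=rect(-.075,.075,-.15,.15,.03)
    k=lambda p:-G.score(place(t,*p),cams)
    r=best(k,[.508,-.196,.05],[.012,.012,.05]); T=r.x; print("  tray",T.round(4),round(r.fun,1))
A={c:cv2.resize(ims[c],None,fx=4,fy=4,interpolation=2) for c in ims}
for c in A:
    for Q,col in((place(deck,*L),(0,255,0)),(place(tr,*L),(0,255,255)),(place(pk+[P[0],P[1],0],*L),(0,0,255)),(place(pk-[0,0,.026],*S),(0,0,255)),(place(t,*T),(255,0,0))): draw(A[c],c,Q,col)
a=A["top"][560:1000,640:1040]; b=A["side"][480:920,700:1300]
cv2.imwrite("pics/ov1.png",np.hstack([a,b[:,200:600]]))
E
python3 f1.py
```

```text
Traceback (most recent call last):
  File "f1.py", line 8, in <module>
    r=best(f,[.516,.192,-.268],[.01,.01,.05]); L=r.x; res[cams]=L
  File "fit.py", line 19, in best
    q=minimize(f,st,method='Nelder-Mead',options=dict(initial_simplex=np.vstack([st]+[st+np.eye(len(x0))[i]*step[i] for i in range(len(x0))])))
  File "f1.py", line 7, in <lambda>
    f=lambda p:-(G.score(place(deck,*p),cams)+G.score(place(tr,*p),cams))
                 ~~~~~~~^^^^^^^^^^^^^^^^^^^^^
  File "fit.py", line 14, in score
    return sum(cv2.remap(s.g[c],*[a.astype(np.float32)[:,None] for a in proj(c,P).T],cv2.INTER_LINEAR).mean() for c in cams)
  File "fit.py", line 14, in <genexpr>
    return sum(cv2.remap(s.g[c],*[a.astype(np.float32)[:,None] for a in proj(c,P).T],cv2.INTER_LINEAR).mean() for c in cams)
                                                                        ~~~~^^^^^
  File "h.py", line 12, in proj
    c=manip.camera_info(cam); R=Rotation.from_quat(c['rotation']).as_matrix()
ValueError: time passes only in moves, steps and waits
```

Camera info has a call limit per moment; cache it.

```bash
sed -i "s/manip.camera_info(cam)/CI(cam)/; 3a import functools\nCI=functools.cache(lambda c: manip.camera_info(c))" h.py
python3 f1.py
```

```text
('top',) logger [ 0.5268  0.1997 -0.2488] -222.0
  pack local [-0.0314 -0.0041] -99.3 world [[0.4953 0.2034 0.12  ]]
  spare(top z.094) [ 0.4902 -0.1971  0.4072] -117.0
  tray [ 0.4954 -0.1832  0.0437] -119.9
('side',) logger [ 0.5262  0.1997 -0.2502] -214.8
  pack local [-0.0465  0.0454] -102.5 world [[0.4924 0.2552 0.12  ]]
  spare(top z.094) [ 0.4888 -0.2012  0.4024] -108.0
  tray [ 0.5021 -0.1813  0.0466] -101.3
('top', 'side') logger [ 0.5264  0.1998 -0.2503] -436.5
  pack local [-0.0353 -0.0024] -199.3 world [[0.4917 0.2062 0.12  ]]
  spare(top z.094) [ 0.4891 -0.2002  0.3666] -212.9
  tray [ 0.4947 -0.1824  0.0435] -218.5
```

View pics/ov1.png

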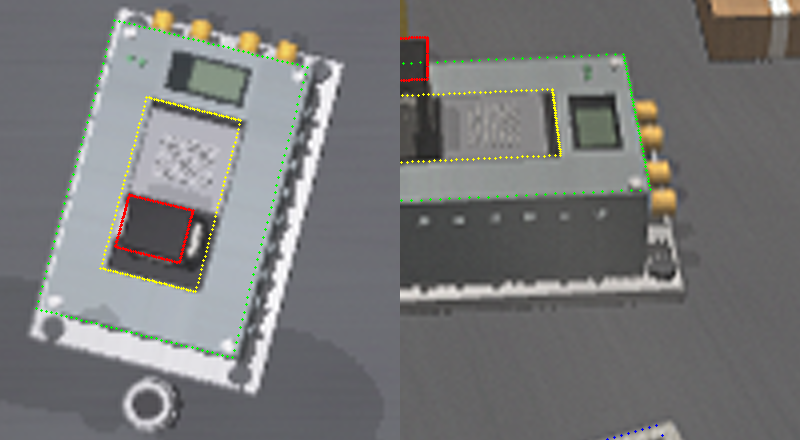

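```bash
python3 -m inch '[{"slide":[0.37,-0.69,0],"yaw":0.2},{"slide":[0.37,-0.69,0],"yaw":0.2},{"slide":[0.37,-0.69,0],"yaw":0.2},{"slide":[0.37,-0.69,0],"yaw":0.2},{"slide":[0.37,-0.69,0],"yaw":0.2},{"slide":[0.37,-0.69,0],"yaw":0.2},{"slide":[0.37,-0.69,0],"yaw":0.2},{"slide":[0.37,-0.69,0],"yaw":0.2}]' 0
python3 -m inch '[{"slide":[0.37,-0.69,0],"yaw":0},{"slide":[0.37,-0.69,0],"yaw":0},{"slide":[0.37,-0.69,0],"yaw":0},{"slide":[0.37,-0.69,0],"yaw":0},{"slide":[0.37,-0.69,0],"yaw":0},{"slide":[0.37,-0.69,0],"yaw":0},{"slide":[0.37,-0.69,0],"yaw":0},{"slide":[0.37,-0.69,0],"yaw":0}]'
python3 -m inch '[{"slide":[0.37,-0.69,0],"yaw":0},{"slide":[0.37,-0.69,0],"yaw":0},{"slide":[0.37,-0.69,0],"yaw":0},{"slide":[0.37,-0.69,0],"yaw":0},{"slide":[0.37,-0.68,0],"yaw":0},{"slide":[0.37,-0.68,0],"yaw":0},{"slide":[0.37,-0.68,0],"yaw":0},{"slide":[0.37,-0.68,0],"yaw":0}]'
python3 -m inch '[{"slide":[0,0,0],"yaw":0},{"slide":[0,0,0],"yaw":0}]'
```

```text
t: 1.8
ee_pos: [0.3446, 0.4799, 0.1945]
ee_rot: [0.125, 0.992, 0.0, 0.0]
contact_force: [-0.2, 0.5, -0.3]
opening: 0.0882
t: 2.6
ee_pos: [0.4186, 0.3419, 0.1946]
ee_rot: [0.126, 0.992, 0.0, 0.0]
contact_force: [-0.3, -0.6, 0.2]
opening: 0.0877
t: 3.4
ee_pos: [0.4925, 0.2049, 0.1945]
ee_rot: [0.126, 0.992, 0.0, 0.0]
contact_force: [0.6, 0.1, -0.0]
opening: 0.088
t: 3.6
ee_pos: [0.492, 0.206, 0.1944]
ee_rot: [0.126, 0.992, 0.0, -0.0]
contact_force: [-0.2, -0.6, 1.1]
opening: 0.0878
```

```bash
python3 -m inch '[{"slide":[0,0.06,-0.6],"yaw":0},{"slide":[0,0,-0.6],"yaw":0},{"slide":[0,0,-0.6],"yaw":0},{"slide":[0,0,-0.6],"yaw":0},{"slide":[0,0,-0.6],"yaw":0},{"slide":[0,0,-0.6],"yaw":0},{"slide":[0,0,-0.6],"yaw":0},{"slide":[0,0,-0.4],"yaw":0}]'
python3 -m inch '[{"slide":[0,0,0],"yaw":0},{"slide":[0,0,0],"yaw":0}]'
python3 - <<'E'
from fit import *
ims=[]
for c,(x,y) in(("top",(195,197)),("side",(232,145))):
    im=cv2.resize(manip.get_image(c),None,fx=4,fy=4,interpolation=2)
    P=place(rect(-.018,.018,-.022,.022,.12,12)-[.0353,0,0],.5264,.1998,-.2503); draw(im,c,P,(0,0,255))
    ims.append(im[y*4-200:y*4+200,x*4-200:x*4+200])
cv2.imwrite("pics/g1.png",np.hstack(ims))
E
```

```text
t: 4.4
ee_pos: [0.491, 0.2086, 0.0784]
ee_rot: [0.125, 0.992, 0.0, -0.001]
contact_force: [0.0, -0.5, -0.1]
opening: 0.0875
t: 4.6
ee_pos: [0.4921, 0.2078, 0.0796]
ee_rot: [0.125, 0.992, 0.0, -0.0]
contact_force: [-0.1, -0.9, 0.1]
opening: 0.0877
```

View pics/g1.png

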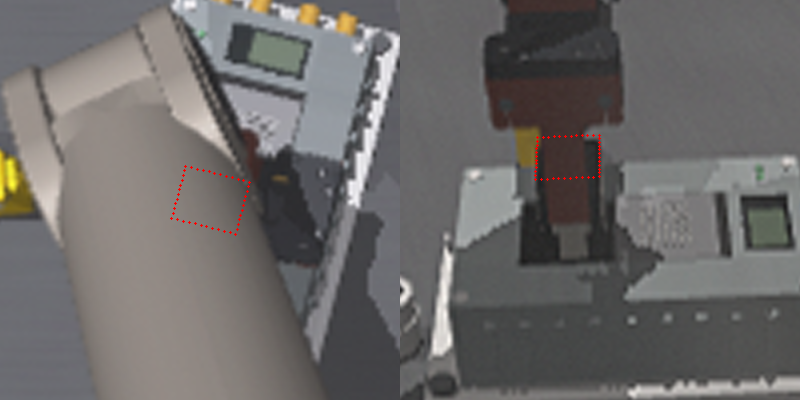

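Side view: the near finger (column ~570, row ~190) is centred on the pack, and its tip is just above the deck. Closing now.

```bash
python3 -m inch '[{"slide":[0,0,0],"yaw":0},{"slide":[0,0,0],"yaw":0},{"slide":[0,0,0],"yaw":0},{"slide":[0,0,0],"yaw":0},{"slide":[0,0,0],"yaw":0},{"slide":[0,0,0],"yaw":0},{"slide":[0,0,0],"yaw":0},{"slide":[0,0,0],"yaw":0}]' 1 35
python3 -m inch '[{"slide":[0,0,0],"yaw":0},{"slide":[0,0,0],"yaw":0},{"slide":[0,0,0],"yaw":0}]'
```

```text
t: 5.5
ee_pos: [0.4922, 0.2064, 0.0796]
ee_rot: [0.126, 0.992, -0.0, -0.0]
contact_force: [-1.7, -2.0, 5.1]
opening: 0.0434
t: 5.8
ee_pos: [0.4922, 0.2064, 0.0795]
ee_rot: [0.126, 0.992, -0.0, -0.0]
contact_force: [-1.6, -3.2, 5.9]
opening: 0.0439
```

```bash
python3 -m inch '[{"slide":[0,-0.03,0.1],"yaw":0},{"slide":[0,0,0.1],"yaw":0},{"slide":[0,0,0.15],"yaw":0},{"slide":[0,0,0.15],"yaw":0},{"slide":[0,0,0.15],"yaw":0},{"slide":[0,0,0.15],"yaw":0},{"slide":[0,0,0.2],"yaw":0},{"slide":[0,0,0.2],"yaw":0}]'
python3 -m inch '[{"slide":[0,0,0],"yaw":0}]'
```

```text
t: 6.6
ee_pos: [0.4922, 0.2063, 0.1098]
ee_rot: [0.126, 0.992, 0.0, 0.0]
contact_force: [0.3, -0.0, -4.1]
opening: 0.0435
t: 6.7
ee_pos: [0.4928, 0.2066, 0.1102]
ee_rot: [0.126, 0.992, 0.0, 0.001]
contact_force: [0.7, 0.2, -4.4]
opening: 0.0437
```

```bash
python3 -m inch '[{"slide":[0,0,0.3],"yaw":0},{"slide":[0,0,0.4],"yaw":0},{"slide":[0,0,0.5],"yaw":0},{"slide":[0,0,0.5],"yaw":0},{"slide":[0,0,0.4],"yaw":0},{"slide":[0,0,0.3],"yaw":0},{"slide":[0,0,0.1],"yaw":0}]'
cat > tr.py <<'E'
from fit import *
ims={c:cv2.imread(f"pics/{c}0.png") for c in("top","side")}; G=Grad(ims)
cr=np.array([(466,138),(748,126),(762,272),(474,286)])/2.66+[110,120]
q=np.array([atz("top",*p,.03) for p in cr]); print(q.round(3),q.mean(0).round(4))
sd=np.array([(237,317),(385,272)])/2+[100,90]
print("side far corners",[atz("side",*p,.03).round(3) for p in sd])
o=rect(-.075,.075,-.15,.15,.03); i=rect(-.071,.071,-.146,.146,.03)
for cams in(("top",),("side",),("top","side")):
    r=best(lambda p:-G.score(place(o,*p),cams)-G.score(place(i,*p),cams),[*q.mean(0)[:2],.045],[.01,.01,.03]); print(cams,r.x.round(4),r.fun)
E
python3 tr.py
```

```text
t: 7.4
ee_pos: [0.4926, 0.2066, 0.173]
ee_rot: [0.126, 0.992, 0.001, 0.001]
contact_force: [0.3, -0.5, -4.9]
opening: 0.0437
[[ 0.573 -0.033  0.03 ]
 [ 0.584 -0.338  0.03 ]
 [ 0.426 -0.346  0.03 ]
 [ 0.413 -0.039  0.03 ]] [ 0.4993 -0.1887  0.03  ]
side far corners [array([ 0.413, -0.041,  0.03 ]), array([ 0.57 , -0.031,  0.03 ])]
('top',) [ 0.5019 -0.1805  0.0428] -214.63209533691406
('side',) [ 0.4958 -0.1879  0.0454] -185.4080810546875
('top', 'side') [ 0.4959 -0.1877  0.0461] -378.98565673828125
```

```bash
python3 -m inch '[{"slide":[0,-0.2,0],"yaw":0},{"slide":[0,-0.4,0],"yaw":0},{"slide":[0,-0.6,0],"yaw":0},{"slide":[0.05,-0.7,0],"yaw":0},{"slide":[0.05,-0.7,0],"yaw":0},{"slide":[0.05,-0.7,0],"yaw":0},{"slide":[0.05,-0.7,0],"yaw":0},{"slide":[0.05,-0.7,0],"yaw":0}]'
python3 -m inch '[{"slide":[0.05,-0.7,0],"yaw":0},{"slide":[0,-0.7,0],"yaw":0},{"slide":[0,-0.7,0],"yaw":0},{"slide":[0,-0.7,0],"yaw":0},{"slide":[0,-0.7,0],"yaw":0},{"slide":[0,-0.7,0],"yaw":0},{"slide":[0,-0.7,0],"yaw":0},{"slide":[0,-0.7,0],"yaw":0}]'
python3 -m inch '[{"slide":[0,-0.6,0],"yaw":0},{"slide":[0,-0.5,0],"yaw":0},{"slide":[0,-0.4,0],"yaw":0},{"slide":[0,-0.2,0],"yaw":0},{"slide":[0,-0.08,0],"yaw":0},{"slide":[0,0,0],"yaw":0},{"slide":[0,0,0],"yaw":0}]'
python3 - <<'E'
from fit import *
ims=[]
for c,(x,y) in(("top",(320,195)),("side",(280,260))):
    im=manip.get_image(c);im=cv2.resize(im,None,fx=4,fy=4,interpolation=2)
    draw(im,c,place(rect(-.071,.071,-.146,.146,.03),.498,-.187,.0455),(255,0,0))
    draw(im,c,place(rect(-.018,.018,-.027,.027,.004),.5,-.093,-.25),(0,255,0))
    h=300;ims.append(im[max(0,y*4-h):y*4+h,x*4-200:x*4+200])
cv2.imwrite("pics/c1.png",np.hstack(ims))
E
```

```text
t: 8.2
ee_pos: [0.4979, 0.0863, 0.1715]
ee_rot: [0.126, 0.992, -0.0, -0.0]
contact_force: [-0.1, -0.4, -4.7]
opening: 0.0437
t: 9.0
ee_pos: [0.4986, -0.0534, 0.1715]
ee_rot: [0.126, 0.992, -0.0, -0.001]
contact_force: [-0.3, -1.0, -4.4]
opening: 0.0438
t: 9.7
ee_pos: [0.4997, -0.095, 0.1718]
ee_rot: [0.125, 0.992, 0.0, -0.0]
contact_force: [-0.5, 0.5, -3.1]
opening: 0.0439
```

View pics/c1.png

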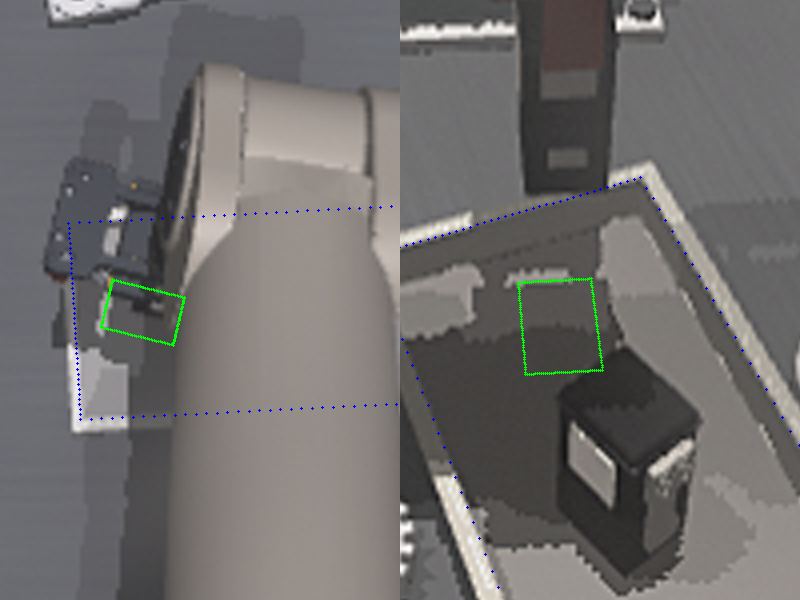

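The pack hangs upright (foot near col 565, row 190 in the side half). The planned footprint (green) is clear of the spare and the walls. Lowering.

```bash
python3 -m inch '[{"slide":[0,0.1,-0.3],"yaw":0},{"slide":[0,0.1,-0.6],"yaw":0},{"slide":[0,0,-0.7],"yaw":0},{"slide":[0,0,-0.7],"yaw":0},{"slide":[0,0,-0.7],"yaw":0},{"slide":[0,0,-0.6],"yaw":0},{"slide":[0,0,-0.4],"yaw":0},{"slide":[0,0,-0.3],"yaw":0}]'
python3 -m inch '[{"slide":[0,0,-0.06],"yaw":0},{"slide":[0,0,-0.04],"yaw":0},{"slide":[0,0,-0.04],"yaw":0},{"slide":[0,0,0],"yaw":0}]'
```

```text
t: 10.6
ee_pos: [0.4994, -0.0903, 0.0634]
ee_rot: [0.125, 0.992, -0.0, -0.0]
contact_force: [0.1, -0.2, -5.3]
opening: 0.0436
t: 11.0
ee_pos: [0.5001, -0.0907, 0.0613]
ee_rot: [0.126, 0.992, 0.0, 0.0]
contact_force: [-0.6, 0.4, -5.2]
opening: 0.0437
```

```bash
python3 -m inch '[{"slide":[0,0,-0.06],"yaw":0},{"slide":[0,0,-0.06],"yaw":0},{"slide":[0,0,-0.06],"yaw":0},{"slide":[0,0,-0.04],"yaw":0},{"slide":[0,0,0],"yaw":0}]'
python3 -m inch '[{"slide":[0,0,-0.04],"yaw":0},{"slide":[0,0,-0.04],"yaw":0},{"slide":[0,0,0],"yaw":0}]'
```

```text
t: 11.5
ee_pos: [0.4995, -0.0906, 0.0552]
ee_rot: [0.126, 0.992, -0.0, -0.0]
contact_force: [-0.2, -1.0, -4.9]
opening: 0.0442
t: 11.8
ee_pos: [0.4998, -0.0907, 0.0536]
ee_rot: [0.126, 0.992, 0.0, 0.0]
contact_force: [-0.3, 0.6, -1.7]
opening: 0.0434
```

```bash
python3 -m inch '[{"slide":[0,0,-0.03],"yaw":0},{"slide":[0,0,0],"yaw":0}]'
python3 -m inch '[{"slide":[0,0,0],"yaw":0},{"slide":[0,0,0],"yaw":0},{"slide":[0,0,0],"yaw":0},{"slide":[0,0,0],"yaw":0},{"slide":[0,0,0],"yaw":0}]' 0.25
```

```text
t: 12.0
ee_pos: [0.5001, -0.0908, 0.0535]
ee_rot: [0.126, 0.992, 0.0, 0.0]
contact_force: [-1.6, 0.3, 7.6]
opening: 0.0437
t: 12.5
ee_pos: [0.4998, -0.0905, 0.0525]
ee_rot: [0.125, 0.992, 0.0, 0.0]
contact_force: [0.1, -0.1, 0.1]
opening: 0.066
```

```bash
python3 -m inch '[{"slide":[0,0,0.2],"yaw":0},{"slide":[0,0,0.5],"yaw":0},{"slide":[0,0,0.8],"yaw":0},{"slide":[0,0,0.9],"yaw":0},{"slide":[0,0,0.9],"yaw":0},{"slide":[0,0,0.8],"yaw":0},{"slide":[0,0,0.5],"yaw":0},{"slide":[0,0,0.2],"yaw":0}]'
python3 -m inch '[{"slide":[0.1,0.5,0],"yaw":0},{"slide":[0.12,0.7,0],"yaw":0},{"slide":[0.12,0.7,0],"yaw":0},{"slide":[0.12,0.7,0],"yaw":0},{"slide":[0.12,0.7,0],"yaw":0},{"slide":[0.12,0.7,0],"yaw":0},{"slide":[0.12,0.7,0],"yaw":0},{"slide":[0.12,0.7,0],"yaw":0}]' 1 20
python3 -m inch '[{"slide":[0.12,0.7,0],"yaw":0},{"slide":[0.12,0.7,0],"yaw":0},{"slide":[0.12,0.7,0],"yaw":0},{"slide":[0.12,0.7,0],"yaw":0},{"slide":[0.12,0.7,0],"yaw":0},{"slide":[0.12,0.7,0],"yaw":0},{"slide":[0.12,0.7,0],"yaw":0},{"slide":[0.12,0.7,0],"yaw":0}]'
python3 -m inch '[{"slide":[0,0.4,-0.6],"yaw":0},{"slide":[0,0,-0.6],"yaw":0},{"slide":[0,0,-0.6],"yaw":0},{"slide":[0,0,-0.6],"yaw":0},{"slide":[0,0,-0.4],"yaw":0},{"slide":[0,0,-0.2],"yaw":0},{"slide":[0,0,0],"yaw":0},{"slide":[0,0,0],"yaw":0}]'
python3 - <<'E'
from fit import *
ims=[]
for c,(x,y) in(("top",(330,195)),("side",(265,230))):
    im=manip.get_image(c);im=cv2.resize(im,None,fx=3,fy=3,interpolation=2)
    h=300;ims.append(im[max(0,y*3-h):y*3+h,x*3-200:x*3+200])
cv2.imwrite("pics/p1.png",np.hstack(ims))
E
```

```text
t: 13.3
ee_pos: [0.5005, -0.0907, 0.1744]
ee_rot: [0.126, 0.992, 0.0, 0.001]
contact_force: [-0.4, 0.9, 0.2]
opening: 0.0659
t: 14.1
ee_pos: [0.5224, 0.0461, 0.1714]
ee_rot: [0.125, 0.992, -0.0, -0.001]
contact_force: [0.1, 0.2, -0.4]
opening: 0.0049
t: 14.9
ee_pos: [0.5474, 0.1858, 0.1725]
ee_rot: [0.126, 0.992, -0.0, -0.0]
contact_force: [0.8, -0.4, 0.6]
opening: 0.0005
t: 15.7
ee_pos: [0.5475, 0.1944, 0.0979]
ee_rot: [0.126, 0.992, 0.0, 0.0]
contact_force: [0.6, -0.0, 0.9]
opening: 0.0007
```

View pics/p1.png

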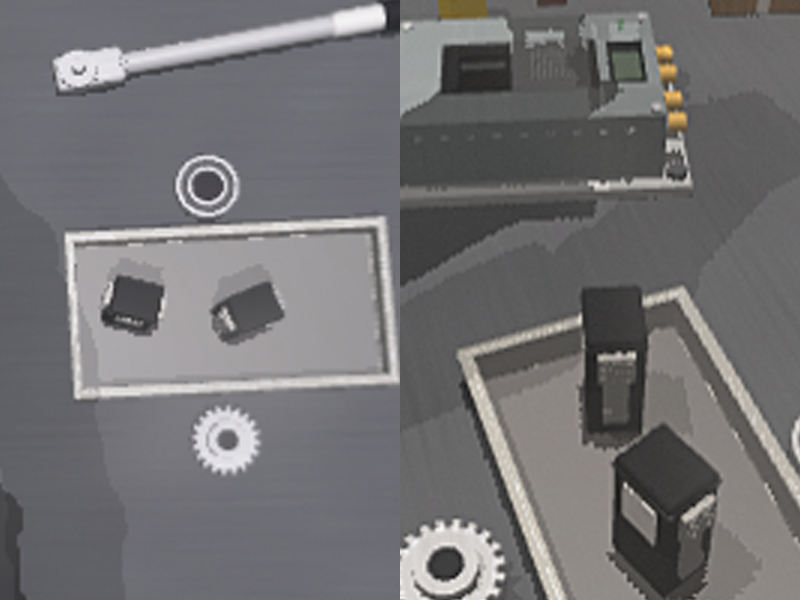

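Both packs stand upright in the tray (top half: 133,303 and 247,310), clear of each other, and the bay is empty. Now pressing on the shutter.

```bash
python3 -m inch '[{"slide":[0,0,-0.3],"yaw":0},{"slide":[0,0,-0.3],"yaw":0},{"slide":[0,0,-0.2],"yaw":0},{"slide":[0,0,-0.1],"yaw":0},{"slide":[0,0,-0.08],"yaw":0},{"slide":[0,0,-0.06],"yaw":0},{"slide":[0,0,0],"yaw":0}]'
python3 -m inch '[{"slide":[0,0,-0.04],"yaw":0},{"slide":[0,0,-0.04],"yaw":0},{"slide":[0,0,0],"yaw":0}]'
```

```text
t: 16.5
ee_pos: [0.5471, 0.1943, 0.0715]
ee_rot: [0.126, 0.992, -0.0, -0.0]
contact_force: [-0.2, 0.1, -0.7]
opening: 0.0002
t: 16.8
ee_pos: [0.5472, 0.1944, 0.0696]
ee_rot: [0.126, 0.992, 0.0, 0.0]
contact_force: [1.0, -0.2, -0.3]
opening: 0.0006
```

```bash
python3 -m inch '[{"slide":[0,0,-0.04],"yaw":0},{"slide":[0,0,0],"yaw":0}]'
python3 -m inch '[{"slide":[0,0,-0.04],"yaw":0},{"slide":[0,0,0],"yaw":0}]'
python3 -m inch '[{"slide":[0,0,-0.03],"yaw":0},{"slide":[0,0,0],"yaw":0}]'
```

```text
t: 17.0
ee_pos: [0.5471, 0.1943, 0.0685]
ee_rot: [0.126, 0.992, -0.0, -0.0]
contact_force: [-0.7, -0.7, 1.0]
opening: 0.0003
t: 17.2
ee_pos: [0.5471, 0.1943, 0.0675]
ee_rot: [0.126, 0.992, -0.0, -0.0]
contact_force: [0.1, 0.6, 0.1]
opening: 0.0005
t: 17.4
ee_pos: [0.5471, 0.1943, 0.0668]
ee_rot: [0.126, 0.992, -0.0, -0.0]
contact_force: [-0.1, 0.3, 0.2]
opening: 0.0004
```

```bash
python3 - <<'E'
from fit import *
im=manip.get_image("side");im=cv2.resize(im,None,fx=6,fy=6,interpolation=2)
for u,v in proj("side",[[.5471,.1943,.0668]]): cv2.circle(im,(int(u*6),int(v*6)),4,(0,0,255),1)
cv2.imwrite("pics/s2.png",im[700:1200,1150:1850])
print(manip.get_state()['contact_force'])
E
```

```text
[-0.61288153 -0.00236346 -0.70864319]
```

View pics/s2.png

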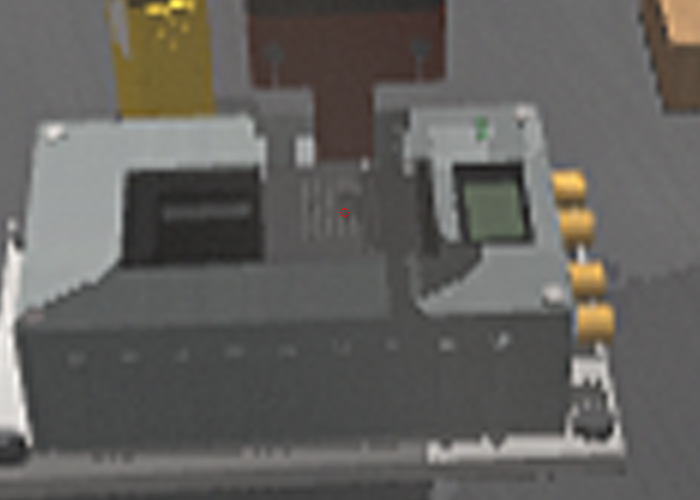

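The finger's grey tip blends into the dark shutter near (345,212), so it is at the surface but not loaded yet. Continuing down in small steps.

```bash
python3 -m inch '[{"slide":[0,0,-0.03],"yaw":0},{"slide":[0,0,0],"yaw":0}]'
python3 -m inch '[{"slide":[0,0,-0.03],"yaw":0},{"slide":[0,0,0],"yaw":0}]'
python3 -m inch '[{"slide":[0,0,-0.03],"yaw":0},{"slide":[0,0,0],"yaw":0}]'
```

```text
t: 17.65
ee_pos: [0.5471, 0.1943, 0.066]
ee_rot: [0.126, 0.992, -0.0, -0.0]
contact_force: [0.7, -0.3, 0.1]
opening: 0.0003
t: 17.85
ee_pos: [0.5471, 0.1943, 0.0652]
ee_rot: [0.126, 0.992, -0.0, -0.0]
contact_force: [-0.7, 0.6, 1.0]
opening: 0.0008
t: 18.05
ee_pos: [0.5471, 0.1943, 0.0645]
ee_rot: [0.126, 0.992, -0.0, -0.0]
contact_force: [-0.6, -0.2, -0.6]
opening: 0.0004
```

```bash
python3 - <<'E'
from h import *
j=np.array([np.cos(1.318),np.sin(1.318),0])
for n,T,d,s,x0,y0 in(("c1",[.4997,-.095,.1718],.0355,4,920,740),("g1(+400 col)",[.4921,.2078,.0796],.0575,4,728-400,380),("s2",[.5471,.1943,.0668],.0135,6,1150,700)):
    for h in(0,.01,.019,.03): print(n,h,(proj("side",np.array(T)-d*j+[0,0,h])*s-[x0,y0]).round(0))
print({k:np.round(v,3) for k,v in manip.get_state().items()})
E
```

```text
c1 0 [[173. 138.]]
c1 0.01 [[173. 120.]]
c1 0.019 [[174. 103.]]
c1 0.03 [[174.  82.]]
g1(+400 col) 0 [[572. 274.]]
g1(+400 col) 0.01 [[570. 260.]]
g1(+400 col) 0.019 [[569. 247.]]
g1(+400 col) 0.03 [[568. 231.]]
s2 0 [[346. 232.]]
s2 0.01 [[346. 211.]]
s2 0.019 [[345. 192.]]
s2 0.03 [[344. 169.]]
{'t': np.float64(18.05), 'qpos': array([-0.584,  0.482,  0.176,  1.906, -0.118,  0.764,  0.976]), 'qd': array([ 0.   , -0.001,  0.   , -0.003, -0.001,  0.002,  0.001]), 'joint_torque': array([ 7.0000e-03, -5.1341e+01,  3.5680e+00, -2.0912e+01, -1.2000e-02,
        5.2000e-02,  2.0000e-03]), 'ee_pos': array([0.547, 0.194, 0.065]), 'ee_rot': array([ 0.126,  0.992, -0.   , -0.   ]), 'contact_force': array([-0.602, -0.164, -0.6  ]), 'ft_torque': array([ 0.034,  0.017, -0.02 ]), 'opening': np.float64(0.0)}
```

```bash
for i in 1 ; do python3 -m inch '[{"slide":[0,0,-0.04],"yaw":0},{"slide":[0,0,-0.04],"yaw":0},{"slide":[0,0,0],"yaw":0}]'; done
python3 - <<'E'
from h import *
im=manip.get_image("side");cv2.imwrite("pics/raw3.png",im);im=cv2.resize(im,None,fx=8,fy=8,interpolation=2)
top=manip.get_image("top");cv2.imwrite("pics/rawt3.png",top)
im=cv2.convertScaleAbs(im,alpha=1.8,beta=10)
cv2.imwrite("pics/s3.png",im[900:1400,1650:2350])
print(manip.get_state()['contact_force'])
E
```

```text
t: 18.35
ee_pos: [0.5471, 0.1943, 0.0624]
ee_rot: [0.126, 0.992, -0.0, -0.0]
contact_force: [0.8, 0.4, 0.2]
opening: 0.0006
[ 0.12311158 -0.37113341  0.72722537]
```

View pics/s3.png

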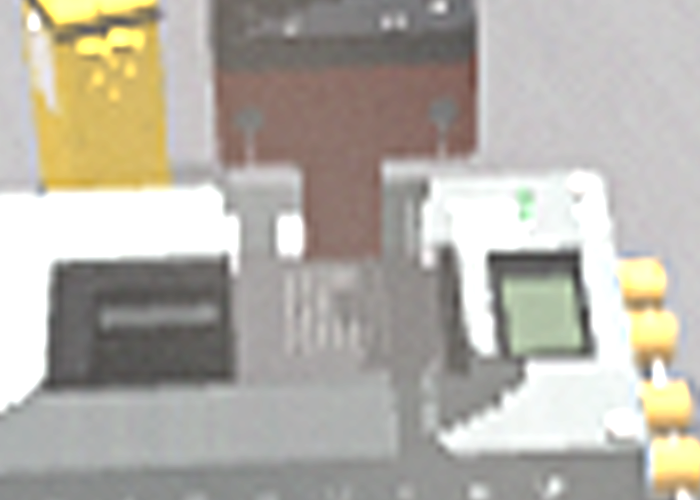

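```bash
for i in 1; do python3 -m inch '[{"slide":[0,0,-0.04],"yaw":0},{"slide":[0,0,-0.04],"yaw":0},{"slide":[0,0,0],"yaw":0}]'; python3 -m inch '[{"slide":[0,0,-0.04],"yaw":0},{"slide":[0,0,-0.04],"yaw":0},{"slide":[0,0,0],"yaw":0}]';python3 -m inch '[{"slide":[0,0,-0.04],"yaw":0},{"slide":[0,0,-0.04],"yaw":0},{"slide":[0,0,0],"yaw":0}]';  done | grep -E "pos|force"
```

```text
ee_pos: [0.5471, 0.1943, 0.0605]
contact_force: [0.6, 0.3, 0.5]
ee_pos: [0.5471, 0.1943, 0.0584]
contact_force: [0.4, 0.0, -0.8]
ee_pos: [0.5471, 0.1943, 0.0565]
contact_force: [0.4, 0.1, -0.4]
```

```bash
python3 - <<'E'
from h import *
a=cv2.imread("pics/raw3.png");b=manip.get_image("side");cv2.imwrite("pics/raw4.png",b)
d=cv2.absdiff(a,b).max(2)[120:175,235:270]
for i,r in enumerate(d[::1]): 
    if r.max()>8: print(120+i,''.join('#' if x>40 else '+' if x>15 else '.' for x in r))
print("now rows, col 250 bgr"); print([tuple(map(int,b[r,250])) for r in range(138,165)])
B=cv2.resize(b[115:190,195:300],None,fx=7,fy=7,interpolation=cv2.INTER_NEAREST); cv2.imwrite("pics/s4.png",cv2.convertScaleAbs(B,alpha=1.5))
print(proj("side",[.5471,.1943,.0565]))
E
```

```text
120 .............................+.....
121 ..................++++++++++++.....
122 +..+.+++++++++.++++++.++++++.......
123 ...................................
124 ...................................
125 ..............................+....
126 ...................................
127 ...................................
128 ...................................
129 ...................................
130 ...................................
131 ..+...........................+....
132 ...................+++++++++#+#....
133 +++++++++..........###########+....
134 ##+######..........###+##+++++.....
135 +#.++++++..........................
137 ...................................
138 .....................+.............
139 .....................+.....+.......
140 .....................+.....+.......
141 .....................+.+...+.......
142 .....................+.+...+.......
143 .......................++..........
144 ........................+..........
145 ..........++++++.++.....#..........
146 .........++++++++.+................
147 ...............+...................
149 ............+...
[... 590 characters left out ...]
..............+..+.+.........
165 ....................+....+.........
166 ....................+.....+........
167 ....................+.....#........
168 ....................+..............
169 ...................................
174 ...................................
now rows, col 250 bgr
[(56, 60, 74), (56, 61, 73), (55, 59, 72), (57, 61, 74), (58, 61, 74), (58, 62, 75), (56, 60, 72), (55, 59, 73), (57, 60, 72), (71, 72, 78), (79, 80, 81), (78, 79, 82), (77, 77, 80), (78, 79, 81), (78, 79, 81), (81, 83, 85), (91, 91, 94), (90, 92, 94), (81, 82, 84), (89, 90, 91), (88, 88, 90), (86, 87, 88), (89, 91, 90), (89, 91, 90), (93, 94, 91), (93, 94, 92), (91, 92, 91)]
[[249.26137908 155.50599542]]
```

View pics/s4.png

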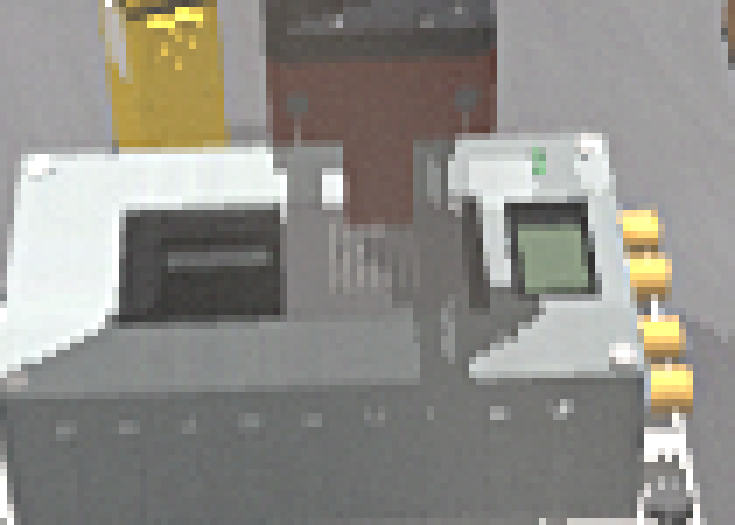

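```bash
(python3 -m inch '[{"slide":[0,0,-0.04],"yaw":0},{"slide":[0,0,0],"yaw":0}]'; python3 -m inch '[{"slide":[0,0,-0.04],"yaw":0},{"slide":[0,0,0],"yaw":0}]';python3 -m inch '[{"slide":[0,0,-0.04],"yaw":0},{"slide":[0,0,0],"yaw":0}]';python3 -m inch '[{"slide":[0,0,-0.04],"yaw":0},{"slide":[0,0,0],"yaw":0}]')  | grep -E "t:|pos|force"
```

```text
t: 19.6
ee_pos: [0.5471, 0.1943, 0.0555]
ee_rot: [0.126, 0.992, -0.0, -0.0]
contact_force: [-0.4, 0.7, -0.0]
t: 19.8
ee_pos: [0.5471, 0.1943, 0.0545]
ee_rot: [0.126, 0.992, -0.0, -0.0]
contact_force: [0.2, -0.9, -0.4]
t: 20.0
ee_pos: [0.5471, 0.1943, 0.0535]
ee_rot: [0.126, 0.992, -0.0, -0.0]
contact_force: [-0.5, 0.4, 0.2]
t: 20.2
ee_pos: [0.5471, 0.1943, 0.0525]
ee_rot: [0.126, 0.992, -0.0, -0.0]
contact_force: [0.1, -0.1, -0.2]
```

```bash
(python3 -m inch '[{"slide":[0,0,-0.04],"yaw":0},{"slide":[0,0,0],"yaw":0}]'; python3 -m inch '[{"slide":[0,0,-0.04],"yaw":0},{"slide":[0,0,0],"yaw":0}]';python3 -m inch '[{"slide":[0,0,-0.04],"yaw":0},{"slide":[0,0,0],"yaw":0}]')  | grep -E "t:|pos|force"
python3 - <<'E'
from h import *
b=manip.get_image("side");a=cv2.imread("pics/raw4.png");c=cv2.imread("pics/side0.png")
for r in range(140,165): print(r,[int(b[r,x].mean()) for x in range(238,262)],'|',[int(a[r,x].mean()) for x in range(244,256)])
E
```

```text
t: 20.4
ee_pos: [0.5471, 0.1943, 0.0515]
ee_rot: [0.126, 0.992, -0.0, -0.0]
contact_force: [0.2, -0.2, -0.4]
t: 20.6
ee_pos: [0.5471, 0.1943, 0.0505]
ee_rot: [0.126, 0.992, -0.0, -0.0]
contact_force: [0.3, 0.5, -0.6]
t: 20.8
ee_pos: [0.5471, 0.1943, 0.0495]
ee_rot: [0.126, 0.992, -0.0, -0.0]
contact_force: [0.2, 0.2, 1.2]
140 [94, 91, 85, 165, 165, 173, 72, 59, 64, 64, 63, 64, 60, 66, 60, 61, 74, 96, 88, 74, 67, 136, 128, 151] | [72, 57, 62, 63, 64, 61, 62, 63, 64, 61, 78, 74]
141 [92, 91, 83, 162, 160, 168, 81, 58, 62, 62, 63, 63, 64, 63, 62, 59, 75, 96, 84, 71, 67, 137, 130, 157] | [81, 58, 61, 63, 64, 63, 64, 63, 62, 59, 77, 74]
142 [92, 90, 83, 162, 161, 169, 81, 58, 60, 63, 64, 63, 64, 64, 64, 59, 75, 92, 95, 74, 69, 116, 122, 136] | [82, 59, 63, 63, 64, 63, 64, 62, 64, 61, 76, 75]
143 [90, 87, 82, 152, 151, 158, 77, 57, 60, 63, 62, 63, 64, 64, 62, 60, 75, 84, 90, 71, 65, 97, 101, 75] | [77, 59, 62, 65, 63, 64, 65, 63, 62, 62, 77, 74]
144 [83, 81, 81, 112, 111, 118, 64, 60, 61, 63, 64, 63, 65, 64, 62, 62, 74, 71, 84, 71, 68, 116, 109, 55] | [66, 61, 62, 65, 64, 63, 62, 65, 64, 6
[... 2367 characters left out ...]
, 92, 84, 75, 75, 75, 97, 84, 75, 77, 77] | [88, 88, 88, 88, 86, 88, 90, 90, 90, 93, 74, 76]
161 [95, 92, 93, 94, 94, 92, 94, 92, 94, 92, 93, 92, 93, 93, 92, 83, 77, 75, 75, 95, 96, 77, 77, 75] | [93, 92, 92, 93, 91, 93, 90, 92, 93, 94, 83, 77]
162 [91, 92, 92, 91, 93, 92, 92, 93, 92, 93, 92, 92, 93, 92, 93, 88, 75, 78, 73, 95, 96, 75, 76, 77] | [93, 92, 93, 91, 91, 92, 92, 93, 94, 94, 87, 77]
163 [93, 92, 91, 93, 93, 93, 92, 92, 91, 91, 92, 92, 93, 92, 94, 75, 75, 74, 74, 94, 95, 75, 77, 76] | [92, 92, 91, 93, 91, 92, 93, 93, 93, 94, 83, 75]
164 [92, 90, 91, 92, 91, 94, 92, 92, 93, 92, 91, 91, 91, 93, 94, 83, 75, 74, 74, 94, 95, 77, 77, 75] | [93, 92, 93, 91, 92, 92, 91, 92, 93, 91, 95, 74]
```

```bash
(python3 -m inch '[{"slide":[0,0,-0.04],"yaw":0},{"slide":[0,0,-0.04],"yaw":0}]'; python3 -m inch '[{"slide":[0,0,-0.04],"yaw":0},{"slide":[0,0,0],"yaw":0}]';python3 -m inch '[{"slide":[0,0,-0.04],"yaw":0},{"slide":[0,0,0],"yaw":0}]')  | grep -E "t:|pos|force"
python3 - <<'E'
from h import *
from fit import place
P=place(np.array([[x,-.022,z] for z in(-.0495,.0405) for x in(-.018,.018)]),.4997,-.095,-.2503)+[0,0,.1718]
print("c1 pack front corners foot,top",(proj("side",P)*4-[920-400,740]).round())
P=place(np.array([[x,-.022,z] for z in(.004,.094) for x in(-.018,.018)]),.4998,-.0907,-.2503)
print("p1 pack front corners",(proj("side",P)*3-[265*3-200-400,230*3-300]).round())
E
```

```text
t: 21.05
ee_pos: [0.5472, 0.1943, 0.0476]
ee_rot: [0.126, 0.992, 0.0, 0.0]
contact_force: [-0.3, -0.1, -0.3]
t: 21.25
ee_pos: [0.5471, 0.1943, 0.0464]
ee_rot: [0.126, 0.992, -0.0, -0.0]
contact_force: [0.5, -0.6, -0.1]
t: 21.45
ee_pos: [0.5471, 0.1943, 0.0455]
ee_rot: [0.126, 0.992, -0.0, -0.0]
contact_force: [0.2, -0.3, -0.1]
c1 pack front corners foot,top [[525. 200.]
 [611. 196.]
 [524.  39.]
 [620.  35.]]
p1 pack front corners [[587. 436.]
 [644. 433.]
 [586. 343.]
 [649. 339.]]
```

```bash
(python3 -m inch '[{"slide":[0,0,-0.04],"yaw":0},{"slide":[0,0,0],"yaw":0}]'; python3 -m inch '[{"slide":[0,0,-0.04],"yaw":0},{"slide":[0,0,0],"yaw":0}]';python3 -m inch '[{"slide":[0,0,-0.04],"yaw":0},{"slide":[0,0,0],"yaw":0}]';python3 -m inch '[{"slide":[0,0,-0.04],"yaw":0},{"slide":[0,0,0],"yaw":0}]')  | grep -E "t:|pos|force"
```

```text
t: 21.65
ee_pos: [0.5471, 0.1943, 0.0445]
ee_rot: [0.126, 0.992, -0.0, -0.0]
contact_force: [-0.2, 0.7, 0.6]
t: 21.85
ee_pos: [0.5471, 0.1943, 0.0435]
ee_rot: [0.126, 0.992, -0.0, -0.0]
contact_force: [0.1, -0.2, 0.0]
t: 22.05
ee_pos: [0.5471, 0.1943, 0.0425]
ee_rot: [0.126, 0.992, -0.0, -0.0]
contact_force: [-0.4, 1.3, -0.4]
t: 22.25
ee_pos: [0.5476, 0.1943, 0.0421]
ee_rot: [0.126, 0.992, 0.0, 0.0]
contact_force: [-0.5, -0.9, 4.9]
```

Contact at TCP z ≈ 0.0425, so the fingers really end about 27 mm short of the stated TCP. Adding preload.

```bash
python3 -m inch '[{"slide":[0,0,-0.03],"yaw":0},{"slide":[0,0,0],"yaw":0}]'
```

```text
t: 22.45
ee_pos: [0.5481, 0.1942, 0.0421]
ee_rot: [0.126, 0.992, 0.0, 0.001]
contact_force: [-1.9, -1.5, 9.2]
opening: 0.0005
```

```bash
python3 -m inch '[{"slide":[-0.1,0.025,-0.01],"yaw":0},{"slide":[-0.1,0.025,0],"yaw":0},{"slide":[-0.1,0.025,0],"yaw":0},{"slide":[-0.1,0.025,0],"yaw":0},{"slide":[-0.1,0.025,0],"yaw":0},{"slide":[-0.1,0.025,0],"yaw":0}]'
python3 - <<'E'
from h import *
im=manip.get_image("side");cv2.imwrite("pics/raw5.png",im)
for n in("raw3","raw5"):
    g=cv2.imread(f"pics/{n}.png"); print(n,[int(g[150,x].mean()) for x in range(205,270)])
E
```

```text
t: 23.05
ee_pos: [0.5343, 0.1978, 0.0421]
ee_rot: [0.126, 0.992, 0.001, 0.002]
contact_force: [0.2, -2.2, 8.2]
opening: 0.0004
raw3 [159, 161, 160, 159, 160, 163, 173, 84, 46, 50, 52, 51, 50, 42, 48, 44, 47, 47, 46, 46, 53, 52, 53, 52, 53, 51, 61, 60, 52, 44, 76, 88, 87, 86, 84, 86, 84, 101, 79, 93, 84, 104, 89, 78, 74, 79, 75, 80, 77, 78, 74, 74, 74, 72, 73, 77, 59, 56, 45, 135, 139, 140, 100, 45, 90]
raw5 [160, 160, 159, 159, 160, 163, 174, 83, 46, 50, 50, 51, 49, 38, 45, 48, 46, 45, 43, 47, 52, 51, 50, 53, 50, 88, 85, 86, 84, 84, 85, 89, 95, 97, 61, 57, 59, 60, 60, 60, 62, 62, 61, 67, 73, 73, 72, 72, 73, 74, 69, 56, 58, 58, 60, 58, 60, 57, 43, 134, 137, 140, 100, 44, 90]
```

```bash
python3 -m inch '[{"slide":[-0.12,0.031,0],"yaw":0},{"slide":[-0.12,0.031,0],"yaw":0},{"slide":[-0.12,0.031,0],"yaw":0},{"slide":[-0.12,0.031,0],"yaw":0},{"slide":[-0.12,0.031,0],"yaw":0},{"slide":[-0.12,0.031,0],"yaw":0},{"slide":[-0.12,0.031,0],"yaw":0},{"slide":[-0.12,0.031,0],"yaw":0}]'
python3 -m inch '[{"slide":[-0.12,0.031,0],"yaw":0},{"slide":[-0.12,0.031,0],"yaw":0},{"slide":[-0.12,0.031,0],"yaw":0},{"slide":[-0.08,0.02,0],"yaw":0}]'
```

```text
t: 23.9
ee_pos: [0.5103, 0.2041, 0.0421]
ee_rot: [0.126, 0.992, 0.001, 0.002]
contact_force: [0.6, -1.7, 9.2]
opening: 0.0006
t: 24.3
ee_pos: [0.4992, 0.207, 0.042]
ee_rot: [0.126, 0.992, 0.001, 0.002]
contact_force: [1.1, -3.1, 9.6]
opening: 0.0004
```

```bash
python3 -m inch '[{"slide":[-0.08,0.02,-0.01],"yaw":0},{"slide":[-0.08,0.02,0],"yaw":0},{"slide":[-0.04,0.01,0],"yaw":0}]'
python3 -m inch '[{"slide":[-0.08,0.02,0],"yaw":0},{"slide":[-0.04,0.01,0],"yaw":0}]'
python3 -m inch '[{"slide":[-0.08,0.02,0],"yaw":0},{"slide":[-0.04,0.01,0],"yaw":0}]'
```

```text
t: 24.6
ee_pos: [0.4947, 0.2081, 0.042]
ee_rot: [0.126, 0.992, 0.001, 0.002]
contact_force: [2.5, -3.8, 9.9]
opening: 0.0002
t: 24.8
ee_pos: [0.4929, 0.2091, 0.0421]
ee_rot: [0.126, 0.992, 0.001, 0.003]
contact_force: [5.1, -1.9, 7.4]
opening: 0.0004
t: 25.0
ee_pos: [0.49, 0.2102, 0.0421]
ee_rot: [0.126, 0.992, 0.001, 0.003]
contact_force: [4.8, -1.2, 6.6]
opening: 0.0005
```

Resistance rose to ~5 N and then the finger slipped, which looks like the stop. One firmer push to seat it, then lift and look.

```bash
python3 -m inch '[{"slide":[-0.04,0.01,-0.03],"yaw":0},{"slide":[-0.08,0.02,0],"yaw":0},{"slide":[-0.08,0.02,0],"yaw":0},{"slide":[0,0,0],"yaw":0}]'
python3 -m inch '[{"slide":[0,0,0.2],"yaw":0},{"slide":[0,0,0.5],"yaw":0},{"slide":[0,0,0.9],"yaw":0},{"slide":[0,0,0.9],"yaw":0},{"slide":[0,0,0.9],"yaw":0},{"slide":[0,0,0.9],"yaw":0},{"slide":[0,0,0.9],"yaw":0},{"slide":[0,0,0.5],"yaw":0}]'
python3 -m inch '[{"slide":[0,0.8,0],"yaw":0},{"slide":[0,0.9,0],"yaw":0},{"slide":[0,0.9,0],"yaw":0},{"slide":[0,0.9,0],"yaw":0},{"slide":[0,0.9,0],"yaw":0},{"slide":[0,0.9,0],"yaw":0},{"slide":[0,0.9,0],"yaw":0},{"slide":[0,0,0],"yaw":0}]'
python3 - <<'E'
from fit import *
A=[]
for c,x,y,w in(("side",245,160,60),("top",207,192,60)):
    im=manip.get_image(c);cv2.imwrite(f"pics/{c}_end.png",im)
    im=cv2.resize(im,None,fx=6,fy=6,interpolation=2)
    for r,k in((rect(-.067,.057,-.034,.034,.07),(0,255,255)),(rect(-.067,-.005,-.033,.033,.07),(0,0,255))):
        for u,v in proj(c,place(r,.5264,.1998,-.2503)): cv2.circle(im,(int(u*6),int(v*6)),1,k,-1)
    A.append(im[y*6-240:y*6+240,x*6-200:x*6+200])
cv2.imwrite("pics/end.png",np.hstack(A))
t=cv2.imread("pics/top0.png")
for n in("spare_center","bearing_center","pinion_center","socket_center","tray","shutter_top"):
  for c in("top","side"): print(n,c,[(np.round(r['rect'],1),round(r['score'],2)) for r in manip.spot_in(n,c)[:3]])
E
```

```text
t: 25.4
ee_pos: [0.4864, 0.2117, 0.042]
ee_rot: [0.126, 0.992, 0.002, 0.004]
contact_force: [6.5, -3.3, 10.0]
opening: 0.0006
t: 26.2
ee_pos: [0.4813, 0.2115, 0.1842]
ee_rot: [0.125, 0.992, 0.001, 0.001]
contact_force: [0.3, 0.6, -0.4]
opening: 0.0004
t: 27.0
ee_pos: [0.4794, 0.3696, 0.1816]
ee_rot: [0.123, 0.992, 0.0, -0.001]
contact_force: [0.3, -0.4, 0.2]
opening: 0.0003
spare_center top [(array([346.1, 197.4,  24.5,  16.7]), 0.62)]
spare_center side [(array([286.9, 299.3,  37.4,  55.4]), 0.78)]
bearing_center top [(array([331.7, 157.9,  19. ,  20.3]), 0.72)]
bearing_center side [(array([345.9, 282.1,  38.5,  30.1]), 0.77)]
pinion_center top [(array([339.4, 242.1,  21.7,  25.5]), 0.68)]
pinion_center side [(array([214.3, 323.5,  42. ,  43.3]), 0.76)]
socket_center top []
socket_center side []
tray top [(array([342.4, 197.9, 111.5,  60.8]), 0.97)]
tray side [(array([297.4, 305.9, 159.1, 153.8]), 0.7), (array([224.5, 155.6,  26.4,  17.1]), 0.64)]
shutter_top top [(array([203.3, 199.2,  26.4,  27.6]), 0.61)]
shutter_top side [(array([223.6, 154.6,  26.6,  16.7]), 0.74)]
```

View pics/end.png

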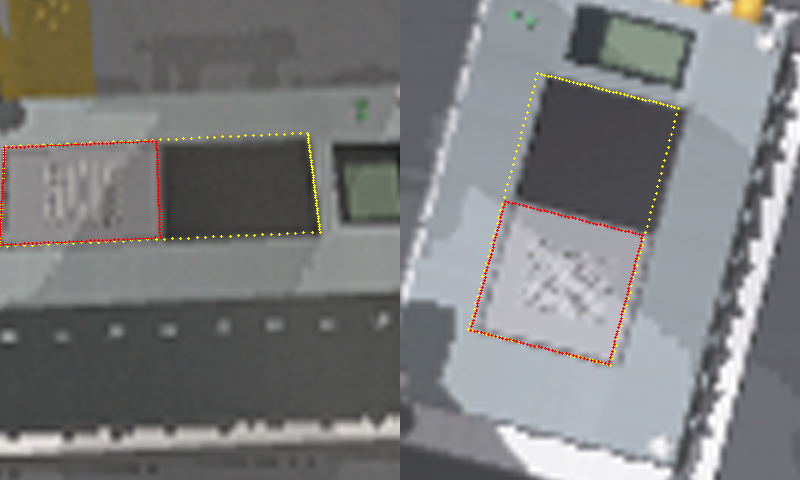

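The shutter (red outline: side half 0–160, top half lower square) lies at the battery end of the trough and the bay is fully covered. Last check: packs and bystanders.

```bash
python3 - <<'E'
import cv2,numpy as np
s=cv2.imread("pics/side_end.png");s0=cv2.imread("pics/side0.png")
f=lambda i:cv2.resize(i[130:390,140:400],(400,400),interpolation=2)
cv2.imwrite("pics/fin.png",np.hstack([f(s0),f(s)]))
E
```

```text
(no output)
```

View pics/fin.png

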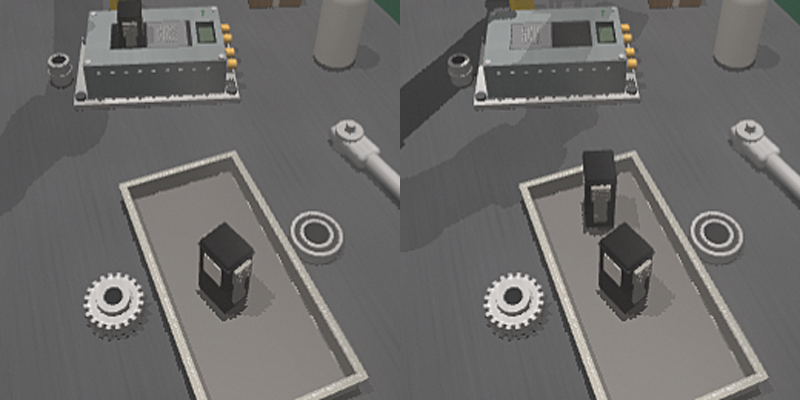

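Before and after match for the spare, bearing, gear and socket (socket at 60,68 and 460,68). The pack stands upright in the tray and the shutter is shut.

```bash
python3 -c "
from bench import manip
print(manip.finish_job())"
```

```text
the job is handed in; nothing more can be done
None
```

I squeezed both tabs, lifted the pack out and lowered it until it touched the tray floor. It was released standing upright in the tray's free end. I then dragged the dust shutter over the empty bay until it stopped, with about 6–7 N of sideways resistance. The job was handed in at about 28 s, with the gripper raised and touching nothing.

**Last checks:**
- **Shutter:** its outline matches the fully shut position in both cameras, to about 1 mm.
- **Packs:** both stand upright and apart, and the spare is where it started.
- **Bystanders:** the bearing and the gear are unmoved by the networks and by a before/after picture. The networks did not report the socket at the end; the picture shows it in its old place.

**What disagreed:**
- **Finger length:** the closed fingers met the shutter only with the TCP reading about 27 mm below the deck, so they seem shorter than the stated TCP. The grip on the tabs was therefore higher up than planned, but both tabs went in fully and it held.
- **Tray position:** my fits of the tray differed by up to about 8 mm, so I placed the pack with room to spare.

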